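Lock the bench stand with its lever bolt, then hang the instrument rack

TASK

Make the hook stand safe and load it: screw its slanting lever bolt in clockwise, with the lever standing out, until it is snug, and only then fold the lever fully closed. After that hang the wire instrument rack by its top rail on both hooks of the stand at once, keeping it upright and making sure both hooks carry it before you let go. Do not move or tip the bottle, the jaw model or the round black box.

Things in the scene. Friction and masses are not known exactly. Their poses are not given: they have to be found in the camera images.
- stand: Fixed hook stand; position and yaw vary. Origin: centre of the underside of its 240 (x) x 160 (y) x 12 mm base plate; z up, -x faces roughly the robot. In front a sloping clamp block with the lever bolt; behind it a socket block 50 wide (x -10 to 110 mm, up to z 58), then a post and hook bar.
- clamp_face (a point): Centre of the sloping top face (90 mm along the slope, 140 along y) of the stand's dark steel clamp block, 60 mm before (-x) and 70 above the stand's origin; axes as the stand. The face slopes down to -x; its outward normal, also the bolt's axis, leans 35 degrees from vertical to -x: (-0.574, 0, 0.819). Upper edge 37 mm behind and 26 above this point.
- bar_mid (a point): Middle of the steel hook bar (radius 5 mm, along the stand's y, 90 mm to each side), at (90, 0, 185) mm in the stand's frame; axes as the stand. The post below it has radius 8 mm, top at z 190. Two wire hooks reach from the bar to -x, at y +70 and -70 mm.
- hook_left: Hook at the stand's +y, wire radius 3.5 mm. Origin: where the axis of a seated rack rail lies, (39, 70, 172.5) mm in the stand's frame; axes as the stand. A V-shaped trough open upward: the front tip rises to 22 mm above the origin, 20 mm before it (-x); behind, the wire climbs 12 mm to the bar, 51 mm behind (+x). The rail comes down from above, between tip and bar.
- hook_right: The same hook at the stand's -y; origin at (39, -70, 172.5) mm in the stand's frame; axes as the stand.
- bolt (a joint): Turn of the lever bolt, rad: grows clockwise, seen from its outer end looking down at the sloping face. Starts between 0 and 1.2; hard stop (snug) at 3.40. It moves in 1.9 mm per rad; friction 0.15 N m, stays where left. At snug its 32 mm flange sits flush on the sloping face; before that the gap is 1.9 mm per rad still to turn.
- lever (a joint): Fold of the bolt's lever, rad: 0 = standing out along the bolt's axis (starts 0 to 0.15), 1.50 = stop, closed, nearly parallel to the sloping face. It folds only towards +y of lever_pin; friction 0.12 N m, stays where left. Flat bar 22 mm wide (x of lever_pin), 10 mm thick (y of it), from the pin to 60 mm beyond. Standing out, it can be pinched across its thickness and turned.
- lever_pin (a point): Centre of the lever's pin, on the bolt's axis, 14 mm above the flange's underside (14 mm above the sloping face when snug). z = outward along the bolt's axis, x = along the pin, y = side to which the lever folds. Turns with the bolt; at snug its y is the stand's +y, so the closed lever lies sideways along the face to the stand's +y.
- lever_tip (a point): Free end of the lever, 60 mm from the pin, mid-thickness.
- rack: Loose steel wire instrument rack, 0.28 to 0.46 kg, standing left or right of the stand, long side (y) roughly pointing away from the robot. Origin: centre of the underside of its foot plate 50 (x) x 212 (y) x 10 mm; z up. Alike either way round (half turn). Hung, its origin is 77.5 mm above the table and its y lies along the stand's y.
- rack_rail (a point): Middle of the rack's top rail (radius 4 mm, along the rack's y, carried by uprights of radius 4 at y +-100 mm), 95 mm above the rack's origin; axes as the rack. The window between rail and foot is open (bits on the foot reach z 32). Hung, this point is 39 mm behind (+x) and 172.5 mm above the stand's origin.
- rack_grip (a point): Centre of the rack's grip, a grey bar 10 (x) x 64 (y) x 14 mm (z), 150 mm above the rack's origin and 55 above its rail, on two thin stems at y +-24 mm; axes as the rack.
- unit: Grey and white control unit, a fixed box about 190 x 130 x 57 mm, on the side of the stand opposite to the rack. Origin: centre of the underside.
- bottle: White bottle, radius 28, 150 mm high, loose, to the far left or far right of the stand; leave alone. Origin: centre of the underside.
- jaw: Plaster and gum-pink dental jaw model, about 68 x 64 x 32 mm, loose, on the side opposite to the bottle; leave alone. Origin: centre of the underside.
- puck: Round black box, radius 32, 30 mm high, loose, standing on top of the control unit; leave alone. Origin: centre of the underside.

How it is judged:
By the outcome, as a careful person would: the job done as asked, in the order asked, and still so for the second after the job is handed in, with the robot touching nothing.
It also fails if it takes over 72 s, if anything falls off the work surface, if the arm or the gripper's body presses on something with over 40 N, if the wrist force passes 120 N, or if a joint passes its speed limit or range.

ROBOT

A 6-joint arm with a two-finger parallel gripper is mounted at the origin on the work surface. World frame = base frame: x ahead of the robot, y to its left, z up, the work surface at z = 0. Lengths are in m, angles in rad, forces in N, time in s.
With the tool pointing down it reaches from about 0.25 to 0.775 m from the base axis. Payload 4 kg.
Tool frame: the origin (TCP) lies at the centre of the arm's flange, where the gripper is bolted on; the fingertips stand 199 mm ahead of it and the grasp point (between the pads) lies 180 mm ahead of it; z points along the fingers, y is the line along which they close (so a half turn about z gives the same grasp; the last joint's range is limited). The gripper opens to 94 mm and grips with 3 to 60 N. Pads are 16 mm wide; open, the fingers measure 119 mm over their backs; the gripper's body (75 mm by 177 mm) begins 78 mm behind the grasp point.
Start: joints at [-1.396, 0.087, 1.371, -0, 1.684, -0.103], TCP at [0.151, -0.529, 0.405] pointing down, gripper open.
Joint ranges: [-3.1, 3.1], [-0.76, 2.03], [0.27, 2.55], [-1.08, 4.22], [0.17, 2.65], [-2.57, 2.57]. Speed limits (rad/s): [2.79, 2.79, 3.14, 3.14, 3.14, 3.14].

INTERFACE

Orientations are given as [roll, pitch, yaw] about the fixed x, y, z axes, in that order (R = Rz(yaw) Ry(pitch) Rx(roll)).
In Python, from bench import robot, eyes, models gives the robot as it stands.
- The arm moves only by the tool step_arm, never from a script. Its argument "commands" is a list that holds one entry, the list of rows, each a list of 7 numbers: the shift along the tool's x, y, z in mm, then the turn, a rotation vector about the tool's x, y, z in rad, then the finger opening in mm, from 0 to 94. In form: [[[tx, ty, tz, wx, wy, wz, gripper], ...]]. A call has 1 to 20 rows; each row shifts and turns the commanded pose from where the row before left it, along the tool's axes as they then stand; what a row does not reach is not made up. A row lasts 1/8 s, in which the tool goes at most 62.5 mm and 10.7 degrees, less where a joint would pass 70% of its speed; a pose out of reach is approached as far as the arm can. A call is refused whole if a number of a shift passes 62.5 or a number of a turn 0.188, either way. A call with a gripper value outside its range is refused whole. The fingers move at their own pace and stop on an object; the grip force is fixed at half the most. Time passes only in rows, so rows that do not move let the fingers close. It gives the time, the measured TCP pose, the force, the opening and the grip force at its end, in the units of the state.
- robot.get_obs(): the state, without advancing time (a new reading comes with each control period).
- eyes.snapshot(name): name is "scene" or "top"; returns a dict with "color" (384x512x3 uint8, red, green, blue), "camera_matrix" (3x3 intrinsics, pixels), "D" ([k1, k2, p1, p2, k3] as OpenCV has them; the pictures are not rectified), "eye" and "rotation" of the camera in the world. Camera axes: x right, y up, looking along -z (the intrinsics and any distortion apply to the point x, -y, -z); pixel columns grow to the right and rows downward; lengths in m; the calibration is good to about 2 mm. A picture is of the moment at which its call begins. There is no depth.
- robot.close_job(): hands the job in; it is judged then, once.
Trained networks look in a picture, given as the dict that the camera call returned (one of the last four; its "shot" number tells which), for a name from the list of things; names that differ only in an ending like _2 or _b are one class to them, and where a whole thing is asked for, a point or a joint stands for the part that bears it (a point fixed in the world has none). Each returns a list of dicts, best first, with "confidence" (0 to 1); they miss things now and then, are a little off and sometimes report something else, mostly with a low value. They report only what shows in the picture. A call takes as long as a camera call.
- models.masks_of(picture, query): "mask" (384x512 bool, what is visible of it) and "xy" ([column, row] in pixels, amid what is visible of it).
- models.tip_of(picture, query): "xy" ([column, row] in pixels: a listed point, or the origin of a listed thing).
The state is a dict: "time": time; "joint_positions": joint angles; "qvel": joint speeds; "joint_torque": joint torques, N m; "tool_pos": TCP position; "ee_rot": TCP orientation; "wrist_force": force on the tool from outside, world axes, zero at the start; "wrist_torque": the same for the moment, N m; "width": finger opening in m; "finger_force": force on a finger pad.
Only numpy, scipy, OpenCV 4.12 (cv2) and the standard library are available. Lean on these libraries where they do the work, as an engineer would, in place of code of your own. Each camera call takes 0.05 s, during which the arm holds its last target. There are 200 camera calls.

## Working session

There is one attempt and no reset: what is moved stays moved. The work goes in short steps, Python scripts to look and compute and a tool call to move; the robot and the scene stay as the last step left them, time stands still between calls to the robot, and variables do not carry over. Pictures are saved under pics/ and viewed, at most 10 in all, crops included, and the job is handed in when it is done.

Besides the shell and the picture viewer there is one more tool, called after "Emit:" by a JSON object that holds its "fn" and its "kwargs", one argument or row to a line. step_arm: Moves the arm, as the interface text tells. Its arguments: {"type":"object","properties":{"commands":{"type":"array"}},"required":["commands"]}

```bash
mkdir -p pics; ls; cat > h.py <<'E'
import numpy as np, cv2
from scipy.spatial.transform import Rotation as R
from bench import robot, eyes, models
def save(p,n,crop=None,s=1):
    im=p["color"][:,:,::-1]
    if crop: a,b,c,d=crop; im=im[b:d,a:c]
    cv2.imwrite("pics/"+n,cv2.resize(im,None,fx=s,fy=s,interpolation=cv2.INTER_CUBIC))
def ray(p,uv):
    u=cv2.undistortPoints(np.array([[uv]],float),np.array(p["camera_matrix"]),np.array(p["D"]))[0,0]
    d=np.array(p["rotation"])@np.array([u[0],-u[1],-1.]); return np.array(p["eye"]),d/np.linalg.norm(d)
def proj(p,X):
    c=(np.atleast_2d(X)-np.array(p["eye"]))@np.array(p["rotation"])
    c=c*[1,-1,-1]
    return cv2.projectPoints(c.reshape(-1,1,3),np.zeros(3),np.zeros(3),np.array(p["camera_matrix"]),np.array(p["D"]))[0][:,0]
def tri(ps,uvs):
    A=np.zeros((3,3));b=np.zeros(3);rs=[ray(p,u) for p,u in zip(ps,uvs)]
    for e,d in rs: M=np.eye(3)-np.outer(d,d);A+=M;b+=M@e
    X=np.linalg.solve(A,b); return X,[float(np.linalg.norm((np.eye(3)-np.outer(d,d))@(X-e))) for e,d in rs]
def Rm(rpy): return R.from_euler('xyz',rpy).as_matrix()
E
python3 - <<'E'
from h import *
s=eyes.snapshot("scene");t=eyes.snapshot("top")
save(s,"s0.png",s=1.5);save(t,"t0.png",s=1.5)
print(np.round(s["eye"],3),np.round(t["eye"],3),np.round(s["rotation"],2).tolist(),np.round(t["rotation"],2).tolist())
for q in "clamp_face bar_mid hook_left hook_right stand lever_pin lever_tip rack rack_rail rack_grip unit bottle jaw puck".split():
    a=models.tip_of(s,q);b=models.tip_of(t,q)
    l=[(np.round(x[0]["xy"],1).tolist(),round(x[0]["confidence"],2)) if x else None for x in(a,b)]
    print(q,l,*( [np.round(v,4) for v in tri([s,t],[a[0]["xy"],b[0]["xy"]])] if a and b else []))
o=robot.get_obs();print(o["time"],o["tool_pos"],o["ee_rot"],o["width"])
E
```

```text
pics
[ 1.028 -0.403  0.882] [0.428 0.023 0.917] [0.71, -0.02, 0.86] [0.17, -0.02, -1.58]
clamp_face [([256.5, 207.0], 0.93), ([245.0, 199.1], 0.6)] [ 0.7284 -0.1904  0.8995] [0.3748 0.3748]
bar_mid [([286.8, 222.9], 0.86), ([261.0, 123.4], 0.73)] [ 0.7284 -0.1904  0.8995] [0.3748 0.3748]
hook_left [([282.0, 123.5], 0.51), ([223.6, 140.6], 0.67)] [ 0.7284 -0.1904  0.8995] [0.3748 0.3748]
hook_right [([248.8, 223.5], 0.52), ([286.1, 149.1], 0.4)] [ 0.7284 -0.1904  0.8995] [0.3748 0.3748]
stand [([267.4, 241.1], 0.94), ([252.7, 178.2], 0.57)] [ 0.7284 -0.1904  0.8995] [0.3748 0.3748]
lever_pin [([267.4, 243.3], 0.59), ([244.4, 200.9], 0.62)] [ 0.7284 -0.1904  0.8995] [0.3748 0.3748]
lever_tip [([248.5, 184.9], 0.63), ([246.4, 215.3], 0.53)] [ 0.7284 -0.1904  0.8995] [0.3748 0.3748]
rack [([277.3, 158.3], 0.7), ([141.9, 271.3], 0.82)] [ 0.7284 -0.1904  0.8995] [0.3748 0.3748]
rack_rail [([280.1, 139.8], 0.85), ([131.8, 272.5], 0.69)] [ 0.7284 -0.1904  0.8995] [0.3748 0.3748]
rack_grip [None, None]
unit [([145.5, 253.0], 0.88), ([262.9, 123.2], 0.72)] [ 0.7284 -0.1904  0.8995] [0.3748 0.3748]
bottle [([330.6, 205.1], 0.94), ([161.5, 166.9], 0.62)] [ 0.7284 -0.1904  0.8995] [0.3748 0.3748]
jaw [([192.3, 305.4], 0.89), ([362.4, 169.9], 0.78)] [ 0.7284 -0.1904  0.8995] [0.3748 0.3748]
puck [([133.7, 236.6], 0.6), ([382.6, 260.2], 0.65)] [ 0.7284 -0.1904  0.8995] [0.3748 0.3748]
1.5 [ 0.15080062 -0.52892529  0.40469787] [ 3.14153864e+00 -1.69434053e-05  2.77742590e-01] 0.09376661106088081
```

```bash
python3 - <<'E'
s=open('h.py').read()
s=s.replace('np.array(p["rotation"])','Rm(p["rotation"])')
s+='''
import pickle
def keep(p,n): pickle.dump(p,open(n+".pkl","wb"))
def load(n): return pickle.load(open(n+".pkl","rb"))
'''
open('h.py','w').write(s)
E
python3 - <<'E'
from h import *
s=eyes.snapshot("scene");t=eyes.snapshot("top");keep(s,"s0");keep(t,"t0")
D=dict(clamp_face=([256.5,207.0],[245.0,199.1]),bar_mid=([286.8,222.9],[261.0,123.4]),hook_left=([282,123.5],[223.6,140.6]),hook_right=([248.8,223.5],[286.1,149.1]),stand=([267.4,241.1],[252.7,178.2]),lever_pin=([267.4,243.3],[244.4,200.9]),lever_tip=([248.5,184.9],[246.4,215.3]),rack=([277.3,158.3],[141.9,271.3]),rail=([280.1,139.8],[131.8,272.5]),unit=([145.5,253],[262.9,123.2]),bottle=([330.6,205.1],[161.5,166.9]),jaw=([192.3,305.4],[362.4,169.9]),puck=([133.7,236.6],[382.6,260.2]))
for k,(a,b) in D.items(): X,e=tri([s,t],[a,b]);print(k,np.round(X,3),np.round(e,3))
E
```

```text
clamp_face [0.569 0.021 0.079] [0. 0.]
bar_mid [ 0.711 -0.012  0.184] [0.001 0.001]
hook_left [0.606 0.053 0.384] [0.001 0.001]
hook_right [ 0.653 -0.071  0.175] [0.008 0.008]
stand [0.637 0.003 0.   ] [0.002 0.002]
lever_pin [ 0.598  0.031 -0.088] [0.011 0.011]
lever_tip [0.527 0.021 0.136] [0.004 0.004]
rack [ 0.403  0.268 -0.007] [0.004 0.004]
rail [0.404 0.269 0.079] [0.002 0.002]
unit [ 0.65  -0.165  0.267] [0.156 0.156]
bottle [0.667 0.235 0.007] [0.006 0.006]
jaw [ 0.658 -0.274  0.007] [0.004 0.004]
puck [ 0.429 -0.291  0.069] [0. 0.]
```

View pics/s0.png

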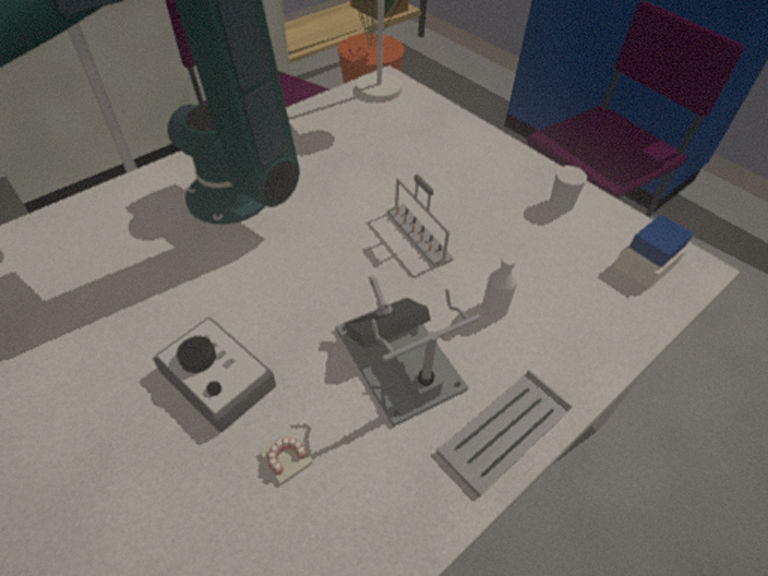

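View pics/t0.png

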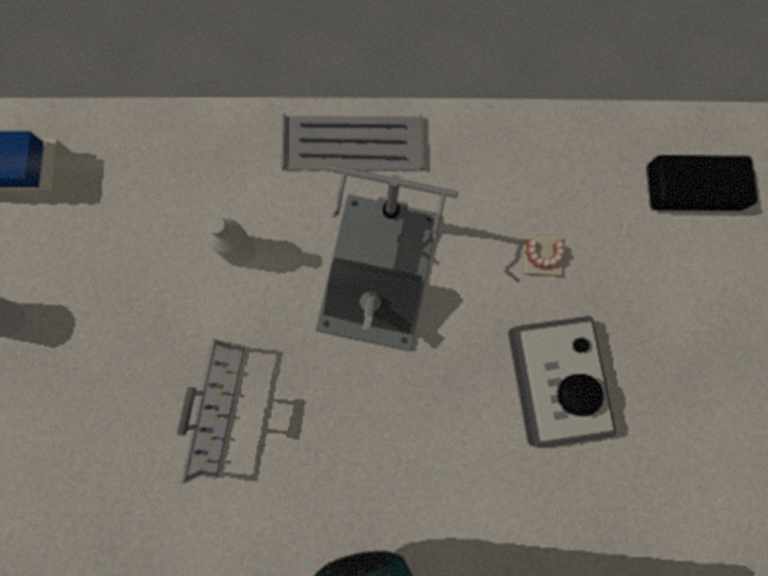

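```bash
cat > fit.py <<'E'
from h import *
from scipy.optimize import least_squares
s,t=load("s0"),load("t0")
def fit(obs,x0):
    L=np.array([o[1] for o in obs],float)/1000; uv=np.array([o[2] for o in obs])/1.5
    def W(v): c,n=np.cos(v[2]),np.sin(v[2]); return L@np.array([[c,n,0],[-n,c,0],[0,0,1]])+[v[0],v[1],0]
    def f(v):
        X=W(v); return np.concatenate([proj(o[0],x)[0]-u for o,x,u in zip(obs,X,uv)])
    r=least_squares(f,x0,loss='soft_l1'); print(np.round(r.x,4)); print(np.round(f(r.x).reshape(-1,2),1).tolist()); return r.x
if __name__=="__main__":
    st=fit([(t,(90,90,185),(342,172)),(t,(90,-90,185),(456,193)),(s,(90,-90,185),(385,357)),(s,(90,90,185),(480,318)),
     (t,(-120,80,12),(317,330)),(t,(-120,-80,12),(413,348)),(t,(120,80,12),(348,195)),(s,(-120,-80,12),(335,329)),(s,(120,-80,12),(393,421)),(s,(120,80,12),(466,384)),
     (s,(-60,0,70),(256.5*1.5,207*1.5)),(t,(-60,0,70),(245*1.5,199.1*1.5))],[.63,.005,-.2])
    rk=fit([(t,(0,100,95),(216,342)),(t,(0,-100,95),(186,480)),(t,(0,0,150),(188,411)),(s,(0,0,150),(424,186)),(s,(0,-100,95),(397,181)),(s,(0,100,95),(447,237)),
     (t,(25,-106,0),(185,482)),(t,(-25,106,0),(243,348))][:6],[.4,.26,-.2])
E
python3 fit.py; python3 - <<'E'
from h import *
from scipy.optimize import least_squares
s,t=load("s0"),load("t0")
save(s,"s1.png",(215,165,325,285),5);save(t,"t1.png",(110,180,300,340),4)
E
```

```text
[ 0.6284  0.0047 -0.2001]
[[-9.0, -2.6], [0.1, 0.0], [-2.1, 2.1], [-1.2, -1.7], [-1.6, 0.7], [-1.1, 1.5], [-2.1, -1.2], [-1.3, -1.6], [0.2, 2.5], [1.8, 1.5], [-0.9, 2.9], [1.9, 0.3]]
[ 0.4056  0.2622 -1.7458]
[[-0.4, -1.0], [-0.7, -0.2], [0.3, -0.7], [-1.7, -0.0], [-0.9, -0.3], [-0.9, -2.5]]
```

View pics/s1.png

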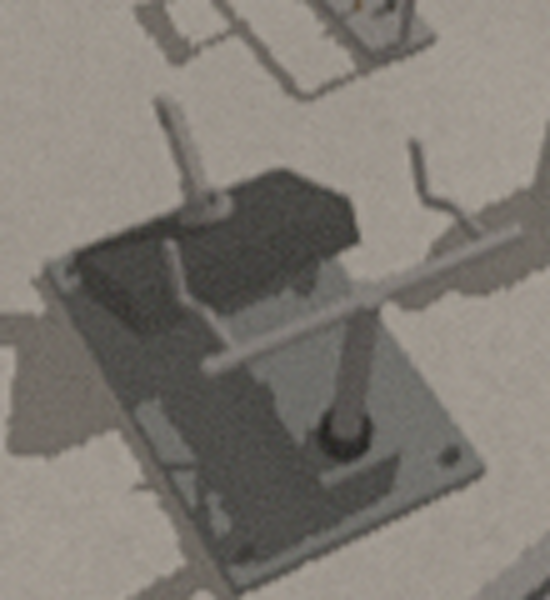

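View pics/t1.png

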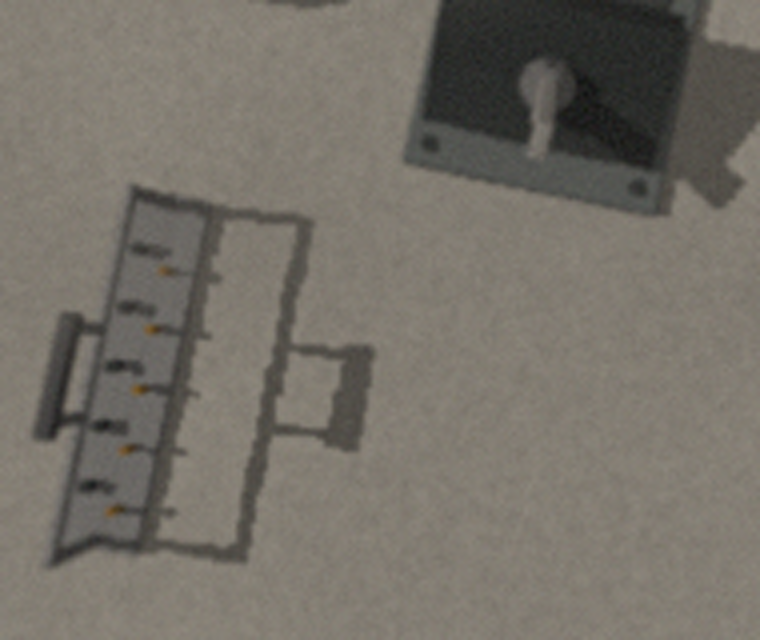

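```bash
cat > fit2.py <<'E'
from fit import *
k=lambda o,sc,u:((u[0]/sc+o[0])*1.5,(u[1]/sc+o[1])*1.5)
S=lambda *u:k((215,165),5,u); T=lambda *u:k((110,180),4,u)
st=fit([(t,(90,90,185),(333,170)),(t,(90,-90,185),(456,193)),(s,(90,-90,185),S(208,365)),(s,(90,90,185),S(520,230)),
 (t,(-120,80,12),T(405,158)),(t,(-120,-80,12),T(662,210)),(t,(120,80,12),(348,195)),(s,(-120,-80,12),S(48,265)),(s,(120,-80,12),S(235,580)),(s,(120,80,12),S(483,467)),
 (s,(-60,0,70),(256.5*1.5,207*1.5)),(t,(-60,0,70),(245*1.5,199.1*1.5))],[.63,.005,-.2])
rk=fit([(t,(0,100,95),T(135,190)),(t,(0,-100,95),T(54,560)),(t,(0,0,150),T(58,375)),(s,(0,0,150),(424,186)),(s,(0,-100,95),(397,181)),(s,(0,100,95),(447,237))],[.4,.26,-1.7])
np.save("st.npy",st)
E
python3 fit2.py
cat > lev.py <<'E'
from h import *
st=np.load("st.npy")
s=eyes.snapshot("scene");t=eyes.snapshot("top")
M=[]
for p,n in((s,"s"),(t,"t")):
    m=models.masks_of(p,"lever")
    for x in m[:2]: print(n,round(x["confidence"],2),x["mask"].sum(),x["xy"])
    M.append(m[0]["mask"])
    ys,xs=np.nonzero(m[0]["mask"]);print(xs.min(),xs.max(),ys.min(),ys.max())
Rs=R.from_euler('z',st[2]).as_matrix()
a=Rs@[-.574,0,.819];F=np.array([st[0],st[1],0])+Rs@[-.06,0,.07]
def model(th,fo):
    y0=Rs@[0,1,0]; q=R.from_rotvec(a*(3.4-th)); y=q.apply(y0); x=np.cross(y,a)
    P=F+a*(.014+.0019*(3.4-th)); f=R.from_rotvec(-x*fo); z,y=f.apply(a),f.apply(y)
    return np.array([P+x*i*.011+y*j*.005+z*k for i in(-1,1) for j in(-1,1) for k in(-.004,.06)])
def sil(p,X,off,S=8):
    h=cv2.convexHull(((proj(p,X)+off+.5)*S).astype(np.int32)); im=np.zeros((384*S,512*S),np.uint8)
    x0,y0,w,hh=cv2.boundingRect(h); cv2.fillConvexPoly(im,h,1); return cv2.resize(im.astype(np.float32),(512,384),interpolation=cv2.INTER_AREA)
res=[]
for th in np.arange(0,1.25,.1):
  for fo in(0,.07,.15):
    X=model(th,fo);sc=[]
    for p,m in zip((s,t),M):
        g=sil(p,X,np.zeros(2));best=0
        for dx in range(-3,4):
            for dy in range(-3,4):
                mm=np.roll(m,(dy,dx),(0,1)); best=max(best,np.minimum(g,mm).sum()/np.maximum(g,mm).sum())
        sc.append(best)
    res.append((sum(sc),sc,th,fo))
for r in sorted(res,key=lambda r:-r[0])[:8]: print(np.round(r[1],3),round(r[2],2),r[3])
save(s,"s2.png",(235,175,265,215),10)
cv2.imwrite("pics/lv.png",np.hstack([cv2.resize(p["color"][a:a+44,b:b+40,::-1],None,fx=9,fy=9,interpolation=cv2.INTER_CUBIC) for p,a,b in((s,175,232),(t,188,226))]))
E
python3 lev.py
```

```text
[ 0.6288  0.0047 -0.208 ]
[[-2.6, -1.7], [0.3, 0.2], [-2.3, 2.1], [-0.1, -0.3], [-1.8, 0.7], [-1.8, 1.0], [-1.7, -1.6], [-2.3, -0.5], [-0.2, 2.2], [0.8, -0.5], [-0.6, 2.9], [1.7, 0.0]]
[ 0.4059  0.2632 -1.747 ]
[[-0.5, -0.6], [-0.7, -0.3], [0.6, -0.6], [-1.5, -0.1], [-0.6, -0.4], [-0.7, -2.6]]
s 0.56 116 [251.9, 193.8]
246 256 183 203
t 0.68 2494 [138.5, 275.1]
t 0.66 760 [383.1, 260.8]
118 162 226 322
[0.808 0.   ] 0.8 0.07
[0.806 0.   ] 0.3 0.07
[0.792 0.   ] 0.9 0.07
[0.777 0.   ] 0.4 0.07
[0.769 0.   ] 0.2 0.07
[0.763 0.   ] 0.9 0
[0.761 0.   ] 0.4 0
[0.761 0.   ] 0.7 0.07
```

View pics/lv.png

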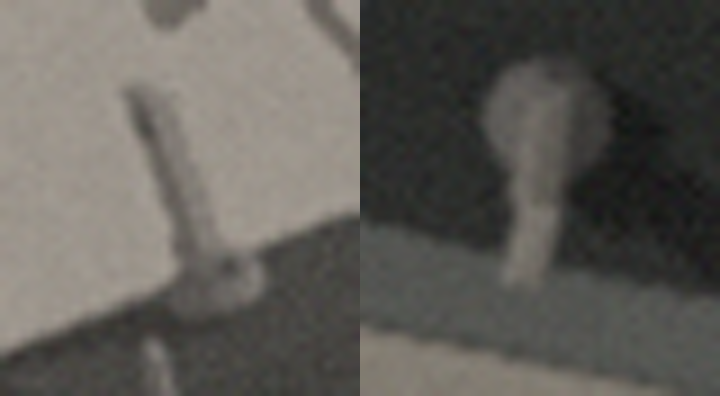

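```bash
cat > w.py <<'E'
from h import *
st=np.load("st.npy"); Rs=R.from_euler('z',st[2]).as_matrix()
a=Rs@[-.574,0,.819];F=np.array([st[0],st[1],0])+Rs@[-.06,0,.07]
for th in np.arange(0,1.25,.1):
    o=[]
    for p in(load("s0"),load("t0")):
        y0=Rs@[0,1,0]; y=R.from_rotvec(a*(3.4-th)).apply(y0); x=np.cross(y,a)
        P=F+a*(.014+.0019*(3.4-th)); C=P+a*.035
        q=proj(p,[C,C+a*.01,C+x*.022,C+y*.01,P,P+a*.06]); ax=(q[1]-q[0]);ax/=np.linalg.norm(ax);n=np.array([-ax[1],ax[0]])
        v=np.array(p["eye"])-C
        # +: visible face offsets to image side n
        o+=[round(float((q[2]-q[0])@n),1),round(float((q[3]-q[0])@n),1),'x+' if v@x>0 else 'x-','y+' if v@y>0 else 'y-', np.round(q[4],1).tolist(),np.round(q[5],1).tolist()]
    print(round(th,1),o)
E
python3 w.py
```

```text
0.0 [-4.3, -3.0, 'x-', 'y+', [254.0, 203.4], [248.4, 183.7], -3.2, -4.4, 'x-', 'y+', [245.7, 202.9], [242.5, 215.1]]
0.1 [-3.7, -3.2, 'x-', 'y+', [254.0, 203.4], [248.4, 183.8], -2.2, -4.5, 'x-', 'y+', [245.7, 202.9], [242.5, 215.1]]
0.2 [-3.0, -3.3, 'x-', 'y+', [254.0, 203.5], [248.4, 183.8], -1.2, -4.6, 'x-', 'y+', [245.7, 202.9], [242.5, 215.0]]
0.3 [-2.2, -3.4, 'x-', 'y+', [254.1, 203.5], [248.4, 183.9], -0.2, -4.6, 'x-', 'y+', [245.7, 202.8], [242.5, 215.0]]
0.4 [-1.5, -3.5, 'x-', 'y+', [254.1, 203.6], [248.5, 184.0], 0.8, -4.6, 'x-', 'y-', [245.7, 202.8], [242.5, 214.9]]
0.5 [-0.7, -3.6, 'x-', 'y+', [254.1, 203.7], [248.5, 184.0], 1.8, -4.5, 'x-', 'y-', [245.8, 202.8], [242.5, 214.9]]
0.6 [0.0, -3.6, 'x-', 'y-', [254.1, 203.7], [248.5, 184.1], 2.7, -4.4, 'x-', 'y-', [245.8, 202.7], [242.5, 214.8]]
0.7 [0.8, -3.6, 'x-', 'y-', [254.1, 203.8], [248.5, 184.2], 3.7, -4.3, 'x-', 'y-', [245.8, 202.7], [242.5, 214.8]]
0.8 [1.6, -3.5, 'x-', 'y-', [254.1, 203.8], [248.5, 184.2], 4.6, -4.1, 'x-', 'y-', [245.8, 202.6], [242.5, 214.8]]
0.9 [2.3, -3.4, 'x-', 'y-', [254.2, 203.9], [248.6, 184.3], 5.5, -3.8, 'x-', 'y-', [245.8, 202.6], [242.6, 214.7]]
1.0 [3.0, -3.3, 'x-', 'y-', [254.2, 204.0], [248.6, 184.4], 6.3, -3.6, 'x-', 'y-', [245.8, 202.6], [242.6, 214.7]]
1.1 [3.7, -3.1, 'x-', 'y-', [254.2, 204.0], [248.6, 184.4], 7.0, -3.3, 'x-', 'y-', [245.8, 202.5], [242.6, 214.6]]
1.2 [4.4, -2.9, 'x-', 'y-', [254.2, 204.1], [248.6, 184.5], 7.7, -2.9, 'x-', 'y-', [245.8, 202.5], [242.6, 214.6]]
```

```bash
cat > g.py <<'E'
from h import *
st=np.load("st.npy"); Rs=R.from_euler('z',st[2]).as_matrix()
O=np.array([st[0],st[1],0])
c35=np.array([-np.sin(np.radians(35)),0,np.cos(np.radians(35))])
a=Rs@c35; F=O+Rs@[-.06,0,.07]
def pose(o=None):
    o=o or robot.get_obs(); return np.array(o["tool_pos"]),Rm(o["ee_rot"])
def clampR(psi):
    """tool z=-a, tool y = stand -y turned by psi about tool z"""
    y=R.from_rotvec(-a*psi).apply(Rs@[0,-1,0]); z=-a; return np.column_stack([np.cross(y,z),y,z])
def go(P,Rt,o=None):
    p,r=pose(o); print("shift mm (tool axes)",np.round(r.T@(P-p)*1e3,1),"then turn",np.round(R.from_matrix(r.T@Rt).as_rotvec(),3))
def st_(o=None):
    o=o or robot.get_obs(); p,r=pose(o)
    print(round(o["time"],2),np.round(p,4),"F",np.round(o["wrist_force"],1),"Ttool",np.round(r.T@np.array(o["wrist_torque"]),2),"w",round(o["width"]*1e3,1),round(o["finger_force"],1),"q",np.round(o["joint_positions"],2))
E
python3 - <<'E'
from g import *
st_(); print(np.round(F+.318*a,4))
r1=clampR(-3.13); go(F+.318*a,r1)
p,r=pose()
# decompose: yaw about tool z first, then tilt
y=r1[:,1].copy(); h=R.from_rotvec(np.cross(r1[:,2],[0,0,-1.])/np.sin(np.radians(35))*np.radians(35)).as_matrix()@r1
print("yaw first",R.from_matrix(r.T@h).as_rotvec().round(3),"tilt",R.from_matrix(h.T@r1).as_rotvec().round(3))
E
```

```text
1.8 [ 0.1508 -0.5289  0.4047] F [-0.2 -0.3 -0.1] Ttool [ 0.01  0.03 -0.02] w 94.2 0.0 q [-1.4   0.09  1.37 -0.    1.68 -0.1 ]
[0.3916 0.0548 0.3305]
shift mm (tool axes) [ 391.7 -495.2   74.2] then turn [-0.802 -0.194 -2.537]
yaw first [ 0.     0.    -2.644] tilt [-0.007 -0.611 -0.   ]
```

Emit:
{"fn": "step_arm", "kwargs": {
  "commands": [
    [[35.6, -45, 6.75, 0, 0, 0, 94], [35.6, -45, 6.75, 0, 0, 0, 94], [35.6, -45, 6.75, 0, 0, 0, 94], [35.6, -45, 6.75, 0, 0, 0, 94], [35.6, -45, 6.75, 0, 0, 0, 94], [35.6, -45, 6.75, 0, 0, 0, 94], [35.6, -45, 6.75, 0, 0, 0, 94], [35.6, -45, 6.75, 0, 0, 0, 94], [35.6, -45, 6.75, 0, 0, 0, 94], [35.6, -45, 6.75, 0, 0, 0, 94], [35.6, -45, 6.75, 0, 0, 0, 94]]
  ]
}}

```text
time: 3.18
tool_pos: [0.3919, 0.0565, 0.3307]
ee_rot: [3.141, -0.002, 0.278]
wrist_force: [0.1, -1.4, -0.3]
width: 0.0945
finger_force: 0.0
```

Emit:
{"fn": "step_arm", "kwargs": {
  "commands": [
    [[0, 0, 0, 0, 0, -0.1763, 94], [0, 0, 0, 0, 0, -0.1763, 94], [0, 0, 0, 0, 0, -0.1763, 94], [0, 0, 0, 0, 0, -0.1763, 94], [0, 0, 0, 0, 0, -0.1763, 94], [0, 0, 0, 0, 0, -0.1763, 94], [0, 0, 0, 0, 0, -0.1763, 94], [0, 0, 0, 0, 0, -0.1763, 94], [0, 0, 0, 0, 0, -0.1763, 94], [0, 0, 0, 0, 0, -0.1763, 94], [0, 0, 0, 0, 0, -0.1763, 94], [0, 0, 0, 0, 0, -0.1763, 94], [0, 0, 0, 0, 0, -0.1763, 94], [0, 0, 0, 0, 0, -0.1763, 94], [0, 0, 0, 0, 0, -0.1763, 94], [0, 0, 0, 0, -0.153, 0, 94], [0, 0, 0, 0, -0.153, 0, 94], [0, 0, 0, 0, -0.153, 0, 94], [0, 0, 0, 0, -0.153, 0, 94], [0, 0, 0, 0, 0, 0, 94]]
  ]
}}

```text
time: 5.68
tool_pos: [0.3907, 0.0547, 0.33]
ee_rot: [-3.141, 0.611, 2.923]
wrist_force: [-0.5, -0.3, 0.3]
width: 0.0939
finger_force: 0.0
```

```bash
python3 - <<'E'
from g import *
st_(); go(F+.318*a,clampR(-3.13))
s=eyes.snapshot("scene");t=eyes.snapshot("top")
cv2.imwrite("pics/a1.png",np.hstack([cv2.resize(p["color"][y:y+100,x:x+130,::-1],None,fx=3,fy=3,interpolation=cv2.INTER_CUBIC) for p,y,x in((s,140,190),(t,160,180))]))
E
```

```text
5.67 [0.3907 0.0547 0.33  ] F [-0.5 -0.3  0.3] Ttool [-0.08  0.07  0.06] w 93.9 0.0 q [ 0.06 -0.44  2.02 -0.19  0.98 -1.24]
shift mm (tool axes) [-1.   0.3  0.1] then turn [-0.006 -0.     0.003]
```

View pics/a1.png

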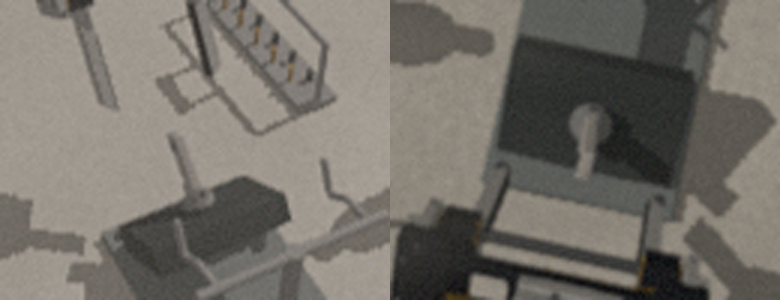

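```bash
python3 - <<'E'
from g import *
s,t=load("s0"),load("t0")
X,e=tri([s,t],[(256.3,205.9),(246.6,201.7)]); d=X-F
B=np.column_stack([Rs@[np.cos(.611),0,np.sin(.611)],Rs@[0,1,0],a])
print(X,e,"upslope,y,normal mm",np.round(B.T@d*1e3,1))
E
```

```text
[0.56422562 0.01971836 0.07995183] [0.002828957780499146, 0.0028289577804989693] upslope,y,normal mm [ 0.5  1.4 11.8]
```

Emit:
{"fn": "step_arm", "kwargs": {
  "commands": [
    [[0, 0, 40, 0, 0, 0, 94], [0, 0, 40, 0, 0, 0, 94], [0, 0, 0, 0, 0, 0, 94]]
  ]
}}

```text
time: 6.15
tool_pos: [0.4366, 0.044, 0.2617]
ee_rot: [-3.139, 0.603, 2.922]
wrist_force: [0.1, 0.3, -0.9]
width: 0.0941
finger_force: 0.0
```

```bash
python3 - <<'E'
from g import *
st_(); go(F+.238*a,clampR(-3.13))
s=eyes.snapshot("scene");t=eyes.snapshot("top")
cv2.imwrite("pics/a2.png",np.hstack([cv2.resize(p["color"][y:y+80,x:x+80,::-1],None,fx=5,fy=5,interpolation=cv2.INTER_CUBIC) for p,y,x in((s,150,215),(t,170,205))]))
E
```

```text
6.15 [0.4366 0.044  0.2617] F [ 0.1  0.3 -0.9] Ttool [-0.04  0.13  0.12] w 94.1 0.0 q [ 0.02 -0.26  2.03 -0.19  0.79 -1.24]
shift mm (tool axes) [-1.6  1.3 -2.9] then turn [-0.009 -0.008  0.002]
```

View pics/a2.png

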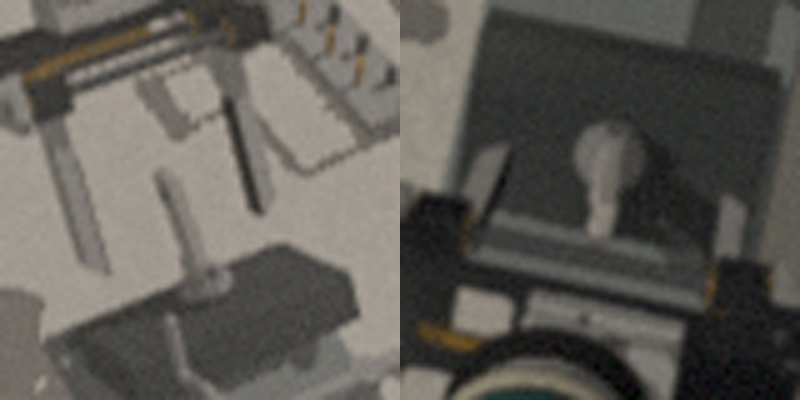

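Emit:
{"fn": "step_arm", "kwargs": {
  "commands": [
    [[0, 0, 0, 0, 0, 0, 20], [0, 0, 0, 0, 0, 0, 20], [0, 0, 0, 0, 0, 0, 16], [0, 0, 0, 0, 0, 0, 0], [0, 0, 0, 0, 0, 0, 0], [0, 0, 0, 0, 0, 0, 0], [0, 0, 0, 0, 0, 0, 0], [0, 0, 0, 0, 0, 0, 0]]
  ]
}}

```text
time: 7.25
tool_pos: [0.4365, 0.0445, 0.2648]
ee_rot: [-3.141, 0.612, 2.922]
wrist_force: [-0.4, 0.3, 0.3]
width: 0.0172
finger_force: 0.0
```

```bash
python3 -c "
from g import *
st_()"
```

```text
7.25 [0.4365 0.0445 0.2648] F [-0.4  0.3  0.3] Ttool [-0.07  0.14  0.06] w 17.2 0.0 q [ 0.02 -0.26  2.03 -0.19  0.78 -1.24]
```

Emit:
{"fn": "step_arm", "kwargs": {
  "commands": [
    [[0, 0, 0, 0, 0, 0, 0], [0, 0, 0, 0, 0, 0, 0], [0, 0, 0, 0, 0, 0, 0], [0, 0, 0, 0, 0, 0, 0]]
  ]
}}

```text
time: 7.75
tool_pos: [0.4369, 0.0465, 0.2647]
ee_rot: [3.132, 0.613, 2.918]
wrist_force: [4.0, 10.0, -3.9]
width: 0.0098
finger_force: 29.9
```

```bash
python3 -c "
from g import *
st_()"
```

```text
7.75 [0.4369 0.0465 0.2647] F [ 4.  10.  -3.9] Ttool [-2.43  0.15  0.22] w 9.8 29.9 q [ 0.02 -0.26  2.03 -0.19  0.78 -1.24]
```

Emit:
{"fn": "step_arm", "kwargs": {
  "commands": [
    [[0, 2, 0, 0, 0, 0, 0], [0, 0, 0.3, 0, 0, 0.17, 0], [0, 0, 0.3, 0, 0, 0.17, 0], [0, 0, 0.3, 0, 0, 0.17, 0], [0, 0, 0.3, 0, 0, 0.17, 0], [0, 0, 0.3, 0, 0, 0.17, 0], [0, 0, 0.3, 0, 0, 0.17, 0], [0, 0, 0.3, 0, 0, 0.17, 0], [0, 0, 0.3, 0, 0, 0.17, 0], [0, 0, 0.3, 0, 0, 0.17, 0], [0, 0, 0, 0, 0, 0, 0]]
  ]
}}

```text
time: 9.12
tool_pos: [0.4386, 0.047, 0.2623]
ee_rot: [2.53, 0.02, 1.385]
wrist_force: [3.9, 3.2, -2.8]
width: 0.0095
finger_force: 30.0
```

```bash
python3 -c "
from g import *
st_();p,r=pose();print(r.T@np.array(robot.get_obs()['wrist_force'])); go(F+.238*a,clampR(-3.13+1.53))"
```

```text
9.12 [0.4386 0.047  0.2623] F [ 3.9  3.2 -2.8] Ttool [0.05 1.   0.1 ] w 9.5 30.0 q [ 0.03 -0.26  2.03 -0.2   0.78  0.3 ]
[3.94785447 1.03862815 4.09176856]
shift mm (tool axes) [-2.1  0.1 -3.1] then turn [0.001 0.003 0.   ]
```

Emit:
{"fn": "step_arm", "kwargs": {
  "commands": [
    [[0, 0, 0.3, 0, 0, 0.17, 0], [0, 0, 0.3, 0, 0, 0.17, 0], [0, 0, 0.3, 0, 0, 0.17, 0], [0, 0, 0.3, 0, 0, 0.17, 0], [0, 0, 0.3, 0, 0, 0.17, 0], [0, 0, 0.3, 0, 0, 0.17, 0], [0, 0, 0.3, 0, 0, 0.17, 0], [0, 0, 0.3, 0, 0, 0.17, 0], [0, 0, 0, 0, 0, 0, 0]]
  ]
}}

```text
time: 10.25
tool_pos: [0.4399, 0.0468, 0.2601]
ee_rot: [2.973, -0.591, 0.082]
wrist_force: [4.3, 6.3, -3.5]
width: 0.0097
finger_force: 30.0
```

```bash
python3 -c "
from g import *
st_();p,r=pose();print(r.T@np.array(robot.get_obs()['wrist_force'])); go(F+.232*a,clampR(0))"
```

```text
10.25 [0.4399 0.0468 0.2601] F [ 4.3  6.3 -3.5] Ttool [1.19 0.06 0.14] w 9.7 30.0 q [ 0.02 -0.25  2.03 -0.2   0.77  1.66]
[ 2.02460071 -6.76134069  4.53984647]
shift mm (tool axes) [-0.2  2.2  0.3] then turn [ 0.003 -0.     0.24 ]
```

Emit:
{"fn": "step_arm", "kwargs": {
  "commands": [
    [[0, 0, 0.2, 0, 0, 0.1, 0], [0, 0, 0.2, 0, 0, 0.1, 0], [0, 0, 0, 0, 0, 0.05, 0], [0, 0, 0, 0, 0, 0, 0]]
  ]
}}

```text
time: 10.75
tool_pos: [0.4402, 0.0468, 0.2597]
ee_rot: [-3.139, -0.612, -0.219]
wrist_force: [4.4, 5.1, -5.5]
width: 0.01
finger_force: 30.0
```

```bash
python3 -c "
from g import *
st_();p,r=pose();print(r.T@np.array(robot.get_obs()['wrist_force'])); go(F+.232*a,clampR(0))"
```

```text
10.75 [0.4402 0.0468 0.2597] F [ 4.4  5.1 -5.5] Ttool [ 1.31 -0.22 -0.04] w 10.0 30.0 q [ 0.02 -0.25  2.03 -0.2   0.77  1.91]
[-0.52838024 -5.88047391  6.37894529]
shift mm (tool axes) [ 0.4  2.3 -0.2] then turn [ 0.003 -0.001 -0.009]
```

Emit:
{"fn": "step_arm", "kwargs": {
  "commands": [
    [[0, 0, 0, 0, 0, 0.06, 0], [0, 0, 0, 0, 0, 0.06, 0], [0, 0, 0, 0, 0, 0, 0]]
  ]
}}

```text
time: 11.12
tool_pos: [0.44, 0.0469, 0.2597]
ee_rot: [-3.057, -0.606, -0.362]
wrist_force: [4.1, 5.5, -3.0]
width: 0.0104
finger_force: 31.9
```

```bash
python3 -c "
from g import *
st_();p,r=pose();print(r.T@np.array(robot.get_obs()['wrist_force'])); go(F+.232*a,clampR(0))"
```

```text
11.12 [0.44   0.0469 0.2597] F [ 4.1  5.5 -3. ] Ttool [ 1.31 -0.43 -0.64] w 10.4 31.9 q [ 0.02 -0.25  2.03 -0.2   0.77  2.03]
[-0.14600646 -6.32430529  4.10639005]
shift mm (tool axes) [ 0.8  2.2 -0.1] then turn [ 0.003 -0.001 -0.126]
```

Emit:
{"fn": "step_arm", "kwargs": {
  "commands": [
    [[0, 0, 0, 0, 0, 0, 35], [0, 0, 0, 0, 0, 0, 35], [0, 0, 0, 0, 0, 0, 35], [0, 0, 0, 0, 0, -0.06, 35], [0, 0, -27, 0, 0, -0.06, 35], [0, 0, -28, 0, 0, 0, 0], [0, 15, 0, 0, 0, 0, 0], [0, 15, 0, 0, 0, 0, 0], [0, 0, 0, 0, 0, 0, 0], [0, 0, 0, 0, 0, 0, 0]]
  ]
}}

```text
time: 12.38
tool_pos: [0.4028, 0.0234, 0.3056]
ee_rot: [3.141, -0.612, -0.218]
wrist_force: [0.6, 0.4, 0.2]
width: 0.0005
finger_force: 0.0
```

```bash
python3 - <<'E'
from g import *
st_();P=O+Rs@[-.06,.0025,.07]; go(P+(.199+.056)*a-Rs@[0,.030,0],clampR(0))
s=eyes.snapshot("scene");t=eyes.snapshot("top")
cv2.imwrite("pics/a3.png",np.hstack([cv2.resize(p["color"][y:y+80,x:x+80,::-1],None,fx=5,fy=5,interpolation=cv2.INTER_CUBIC) for p,y,x in((s,150,215),(t,170,205))]))
E
```

```text
12.38 [0.4028 0.0234 0.3056] F [0.6 0.4 0.2] Ttool [ 0.03 -0.29  0.08] w 0.5 0.0 q [-0.04 -0.4   2.04 -0.13  0.9   1.79]
shift mm (tool axes) [ 0.  -1.1 32.6] then turn [ 0.007 -0.001 -0.008]
```

View pics/a3.png

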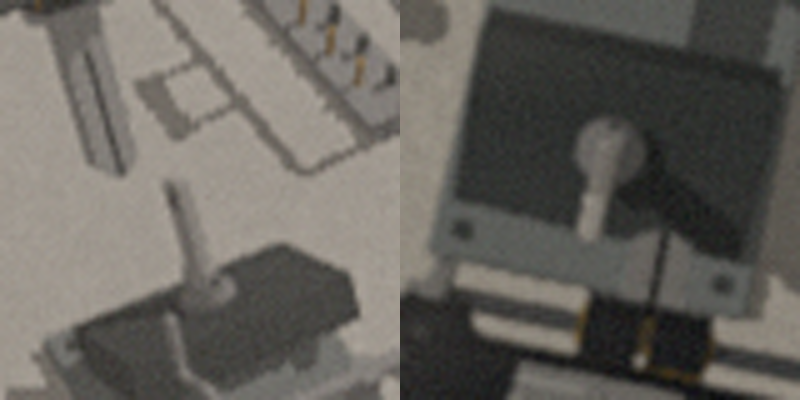

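Emit:
{"fn": "step_arm", "kwargs": {
  "commands": [
    [[0, 0, 32, 0, 0, 0, 0], [0, -11.5, 2, 0, 0, 0, 0], [0, -8, 0, 0, 0, 0, 0], [0, -8, 1.4, 0, 0, 0, 0], [0, -7.5, 3, 0, 0, 0, 0], [0, -6.7, 4.3, 0, 0, 0, 0], [0, -5.8, 5.7, 0, 0, 0, 0], [0, -4.5, 6.6, 0, 0, 0, 0], [0, -2.4, 5.5, 0, 0, 0, 0], [0, -1.6, 5, 0, 0, 0, 0], [0, 0, 0, 0, 0, 0, 0]]
  ]
}}

```text
time: 13.85
tool_pos: [0.4518, 0.0698, 0.2515]
ee_rot: [3.14, -0.612, -0.217]
wrist_force: [-0.6, -0.0, 2.1]
width: 0.0
finger_force: 0.8
```

```bash
python3 - <<'E'
from g import *
st_();p,r=pose();print(r.T@np.array(robot.get_obs()['wrist_force']));P=O+Rs@[-.06,.0025,.07]; go(P+(.199+.0218)*a+Rs@[0,.027,0],clampR(0))
E
```

```text
13.85 [0.4518 0.0698 0.2515] F [-0.6 -0.   2.1] Ttool [ 0.14 -0.12 -0.02] w 0.0 0.8 q [ 0.09 -0.2   2.01 -0.26  0.76  2.01]
[ 0.71326071  0.14980063 -2.0053634 ]
shift mm (tool axes) [-0.4 -2.3  0.5] then turn [ 0.007 -0.001 -0.007]
```

Pushing at ~2 N (friction). Press on to the stop.

Emit:
{"fn": "step_arm", "kwargs": {
  "commands": [
    [[0, -1, 2, 0, 0, 0, 0], [0, 0, 1.5, 0, 0, 0, 0], [0, 0, 0, 0, 0, 0, 0]]
  ]
}}

```text
time: 14.22
tool_pos: [0.4534, 0.0702, 0.2498]
ee_rot: [3.14, -0.612, -0.218]
wrist_force: [-10.0, 1.0, 10.5]
width: 0.0001
finger_force: 7.3
```

```bash
python3 - <<'E'
from g import *
st_();p,r=pose();print(r.T@np.array(robot.get_obs()['wrist_force']));P=O+Rs@[-.06,.0025,.07]; go(P+(.199+.0218)*a+Rs@[0,.027,0],clampR(0))
E
```

```text
14.22 [0.4534 0.0702 0.2498] F [-10.    1.   10.5] Ttool [-0.03 -0.6  -0.03] w 0.1 7.3 q [ 0.09 -0.19  2.01 -0.26  0.75  2.01]
[ -2.15321973   1.18055041 -14.34608932]
shift mm (tool axes) [-0.6 -1.6 -1.7] then turn [ 0.007 -0.001 -0.008]
```

Emit:
{"fn": "step_arm", "kwargs": {
  "commands": [
    [[0, 0, -50, 0, 0, 0, 0], [0, 0, -50, 0, 0, 0, 30], [0, 0, -20, 0, 0, 0, 60], [0, 0, 0, 0, 0, 0, 60]]
  ]
}}

```text
time: 14.72
tool_pos: [0.386, 0.0853, 0.3479]
ee_rot: [3.141, -0.614, -0.218]
wrist_force: [-0.7, 0.5, -0.5]
width: 0.0273
finger_force: 0.0
```

```bash
cat > r.py <<'E'
from g import *
st_()
s=eyes.snapshot("scene");t=eyes.snapshot("top")
for p,n in((s,"s"),(t,"t")):
    print(n,[(np.round(x["xy"],1).tolist(),round(x["confidence"],2)) for x in models.tip_of(p,"lever_tip")[:2]])
    A=O+Rs@[-.06,.0025,.07]; print("pred closed tip",proj(p,[A+a*.018+Rs@[0,.06,0]]).round(1).tolist())
for n in("rack_grip","rack_rail"):
    u=[models.tip_of(p,n) for p in(s,t)]
    if all(u): X,e=tri([s,t],[v[0]["xy"] for v in u]);print(n,X.round(4),np.round(e,4),[round(v[0]["confidence"],2) for v in u])
rk=np.array([.4059,.2632,-1.747])
y=-np.array([np.cos(rk[2]),np.sin(rk[2]),0])*-1; z=np.array([0,0,-1.]); Rt=np.column_stack([np.cross(y,z),y,z])
p,r=pose(); go(np.array([rk[0],rk[1],.33+.08]),Rt)
print("turn-first: after turn shift",np.round(Rt.T@(np.array([rk[0],rk[1],.41])-p)*1e3,1))
E
python3 r.py
```

```text
14.72 [0.386  0.0853 0.3479] F [-0.7  0.5 -0.5] Ttool [ 0.01 -0.27  0.02] w 27.3 0.0 q [ 0.15 -0.43  1.98 -0.25  1.03  2.01]
s [([272.6, 196.8], 0.69), ([128.5, 237.8], 0.62)]
pred closed tip [[273.3, 196.2]]
t [([221.2, 195.6], 0.66), ([289.1, 151.0], 0.38)]
pred closed tip [[218.9, 196.9]]
rack_grip [0.4103 0.2655 0.1586] [0.0019 0.0019] [0.79, 0.58]
rack_rail [0.4025 0.2765 0.0711] [0.001 0.001] [0.66, 0.91]
shift mm (tool axes) [  20.6 -177.8  -64. ] then turn [ 0.015 -0.61  -0.04 ]
turn-first: after turn shift [ -12.2 -178.6  -64. ]
```

Emit:
{"fn": "step_arm", "kwargs": {
  "commands": [
    [[0, 0, -10, 0.004, -0.1525, -0.01, 70], [0, 0, -10, 0.004, -0.1525, -0.01, 70], [0, 0, -10, 0.004, -0.1525, -0.01, 70], [0, 0, -10, 0.004, -0.1525, -0.01, 70], [0, 0, -30, 0, 0, 0, 70], [-2.5, -44.7, 0, 0, 0, 0, 70], [-2.5, -44.7, 0, 0, 0, 0, 70], [-2.5, -44.7, 0, 0, 0, 0, 70], [-2.5, -44.7, 0, 0, 0, 0, 70], [0, 0, 0, 0, 0, 0, 70]]
  ]
}}

```text
time: 16.38
tool_pos: [0.3936, 0.2684, 0.4129]
ee_rot: [-3.14, -0.0, -0.172]
wrist_force: [0.1, -0.8, 0.5]
width: 0.0703
finger_force: 0.0
```

```bash
sed -i 's/^for p,n in((s.*$/for p,n in():/; s/\[rk\[0\],rk\[1\],.33+.08\]/[.408,.264,.41]/' r.py; cat >> r.py <<'E'
cv2.imwrite("pics/a4.png",np.hstack([cv2.resize(p["color"][y:y+110,x:x+100,::-1],None,fx=4,fy=4,interpolation=cv2.INTER_CUBIC) for p,y,x in((s,70,225),(t,210,95))]))
E
python3 r.py
```

```text
16.38 [0.3936 0.2684 0.4129] F [ 0.1 -0.8  0.5] Ttool [0.01 0.02 0.02] w 70.3 0.0 q [ 0.48 -0.08  1.52  0.    1.7   2.22]
rack_rail [0.4044 0.28   0.0631] [0.0012 0.0012] [0.68, 0.94]
shift mm (tool axes) [14.5 -1.4  4.3] then turn [-0.002 -0.002 -0.001]
turn-first: after turn shift [12.6 -0.2  4.2]
```

View pics/a4.png

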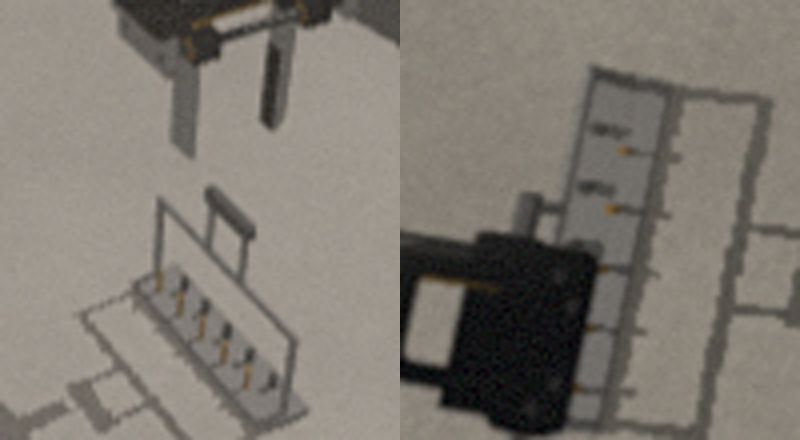

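Emit:
{"fn": "step_arm", "kwargs": {
  "commands": [
    [[14, -1, 21, 0, 0, 0, 60], [0, 0, 40, 0, 0, 0, 50], [0, 0, 20, 0, 0, 0, 50], [0, 0, 0, 0, 0, 0, 15], [0, 0, 0, 0, 0, 0, 15], [0, 0, 0, 0, 0, 0, 0], [0, 0, 0, 0, 0, 0, 0], [0, 0, 0, 0, 0, 0, 0], [0, 0, 0, 0, 0, 0, 0]]
  ]
}}

```text
time: 17.8
tool_pos: [0.4077, 0.2652, 0.334]
ee_rot: [-3.138, -0.003, -0.175]
wrist_force: [-1.1, 2.2, 2.8]
width: 0.0095
finger_force: 30.0
```

```bash
python3 -c "
from g import *
st_()"
```

```text
17.8 [0.4077 0.2652 0.334 ] F [-1.1  2.2  2.8] Ttool [ 0.28 -0.08  0.  ] w 9.5 30.0 q [ 0.46 -0.03  1.63  0.    1.54  2.21]
```

Emit:
{"fn": "step_arm", "kwargs": {
  "commands": [
    [[0, 0, -18, 0, 0, 0, 0], [0, 0, -35, 0, 0, 0, 0], [0, 0, -40, 0, 0, 0, 0], [0, 0, -25, 0, 0, 0, 0], [0, 0, 0, 0, 0, -0.1, 0], [0, 0, 0, 0, 0, -0.16, 0], [0, 0, 0, 0, 0, -0.16, 0], [0, 0, 0, 0, 0, -0.16, 0], [0, 0, 0, 0, 0, -0.16, 0], [0, 0, 0, 0, 0, -0.16, 0], [0, 0, 0, 0, 0, -0.16, 0], [0, 0, 0, 0, 0, -0.16, 0], [0, 0, 0, 0, 0, -0.16, 0], [0, 0, 0, 0, 0, -0.157, 0], [0, 0, 0, 0, 0, 0, 0]]
  ]
}}

```text
time: 19.68
tool_pos: [0.4071, 0.2645, 0.4509]
ee_rot: [3.141, -0.001, 1.359]
wrist_force: [0.0, -0.0, -4.5]
width: 0.0098
finger_force: 30.0
```

```bash
cat > k.py <<'E'
from g import *
st_(); O2=O+Rs@[0,.0025,0]
z=np.array([0,0,-1.]);y=Rs@[1,0,0];Rt=np.column_stack([np.cross(y,z),y,z])
go(O2+Rs@[-.06,0,.452],Rt); go(O2+Rs@[.039,0,.452],Rt)
p,r=pose(); print("stand-frame TCP",(Rs.T@(p-O2)*1e3).round(1))
s=eyes.snapshot("scene");t=eyes.snapshot("top")
for n in("rack_rail","rack_grip","hook_left","hook_right","bar_mid"):
    u=[models.tip_of(p,n) for p in(s,t)]
    if all(u):
        X,e=tri([s,t],[v[0]["xy"] for v in u]);print(n,X.round(4),np.round(e,4),[round(v[0]["confidence"],2) for v in u],"stand",(Rs.T@(X-O2)*1e3).round(1))
E
python3 k.py
```

```text
19.68 [0.4071 0.2645 0.4509] F [ 0.  -0.  -4.5] Ttool [-0.08 -0.01  0.02] w 9.8 30.0 q [ 0.46 -0.06  1.43  0.    1.77  0.67]
shift mm (tool axes) [-205.2  211.3   -1.1] then turn [ 0.001 -0.001 -0.003]
shift mm (tool axes) [-204.9  310.3   -1.1] then turn [ 0.001 -0.001 -0.003]
stand-frame TCP [-270.6  205.9  450.9]
rack_rail [0.409  0.2693 0.2015] [0.0021 0.0021] [0.8, 0.84] stand [-269.8  211.   201.5]
rack_grip [0.4111 0.2636 0.2638] [0.0006 0.0006] [0.82, 0.91] stand [-266.5  205.9  263.8]
hook_left [ 0.5854 -0.1047  0.3356] [0.1787 0.1787] [0.4, 0.69] stand [ -19.9 -118.6  335.6]
hook_right [ 0.6525 -0.0693  0.1733] [0.0031 0.0031] [0.63, 0.48] stand [ 38.5 -70.  173.3]
bar_mid [ 0.7186 -0.0178  0.1935] [0.0042 0.0042] [0.58, 0.92] stand [ 92.5  -6.  193.5]
```

Emit:
{"fn": "step_arm", "kwargs": {
  "commands": [
    [[-14, 15, 0, 0, 0, 0, 0], [-29, 30, 0, 0, 0, 0, 0], [-29, 30, 0, 0, 0, 0, 0], [-29, 30, 0, 0, 0, 0, 0], [-29, 30, 0, 0, 0, 0, 0], [-29, 30, 0, 0, 0, 0, 0], [-29, 30, 0, 0, 0, 0, 0], [-17, 16, 0, 0, 0, 0, 0], [0, 0, 0, 0, 0, 0, 0], [0, 0, 0, 0, 0, 0, 0]]
  ]
}}

```text
time: 21.52
tool_pos: [0.5705, 0.0213, 0.4512]
ee_rot: [3.141, -0.003, 1.362]
wrist_force: [0.7, 0.8, -4.6]
width: 0.0096
finger_force: 30.0
```

```bash
python3 k.py
```

```text
21.52 [0.5705 0.0213 0.4512] F [ 0.7  0.8 -4.6] Ttool [-0.09  0.03 -0.02] w 9.6 30.0 q [-0.06  0.13  1.23  0.    1.78  0.15]
shift mm (tool axes) [-1.7  0.5 -0.9] then turn [ 0.001 -0.003 -0.   ]
shift mm (tool axes) [-1.7 99.5 -0.8] then turn [ 0.001 -0.003 -0.   ]
stand-frame TCP [-60.5   1.7 451.2]
rack_rail [0.5684 0.0186 0.2004] [0.0025 0.0025] [0.9, 0.65] stand [-62.   -1.3 200.4]
```

Emit:
{"fn": "step_arm", "kwargs": {
  "commands": [
    [[-2, 15, 0, 0, 0, 0, 0], [0, 25, 0, 0, 0, 0, 0], [0, 25, 0, 0, 0, 0, 0], [0, 20, 0, 0, 0, 0, 0], [0, 14, 0, 0, 0, 0, 0], [0, 0, 0, 0, 0, 0, 0], [0, 0, 0, 0, 0, 0, 0]]
  ]
}}

```text
time: 23.0
tool_pos: [0.6676, -0.0024, 0.4508]
ee_rot: [3.141, -0.002, 1.361]
wrist_force: [0.1, 0.4, -2.4]
width: 0.0098
finger_force: 30.0
```

```bash
cat >> k.py <<'E'
cv2.imwrite("pics/b%d.png"%int(robot.get_obs()["time"]*10),np.hstack([cv2.resize(p["color"][y:y+120,x:x+110,::-1],None,fx=3.6,fy=3.6,interpolation=cv2.INTER_CUBIC) for p,y,x in((s,130,225),(t,95,200))]))
E
python3 k.py; ls pics
```

```text
23.0 [ 0.6676 -0.0024  0.4508] F [ 0.1  0.4 -2.4] Ttool [-0.15 -0.01  0.01] w 9.8 30.0 q [-0.09  0.35  0.96  0.    1.82  0.12]
shift mm (tool axes) [  1.3 -99.4  -1.3] then turn [ 0.001 -0.002 -0.002]
shift mm (tool axes) [ 1.5 -0.4 -1.1] then turn [ 0.001 -0.002 -0.002]
stand-frame TCP [ 39.4  -1.5 450.8]
hook_left [0.6319 0.1848 0.0532] [0.0403 0.0403] [0.49, 0.63] stand [-34.2 174.3  53.2]
hook_right [ 0.6612 -0.069   0.1615] [0.0027 0.0027] [0.6, 0.41] stand [ 46.9 -67.9 161.5]
a1.png
a2.png
a3.png
a4.png
b236.png
lv.png
s0.png
s1.png
s2.png
t0.png
t1.png
```

Emit:
{"fn": "step_arm", "kwargs": {
  "commands": [
    [[0, 0, 8, 0, 0, 0, 0], [0, 0, 12, 0, 0, 0, 0], [0, 0, 8, 0, 0, 0, 0], [0, 0, 0, 0, 0, 0, 0], [0, 0, 0, 0, 0, 0, 0]]
  ]
}}

```text
time: 24.22
tool_pos: [0.6675, -0.0022, 0.4234]
ee_rot: [3.139, -0.002, 1.361]
wrist_force: [-0.2, -0.5, -4.2]
width: 0.0098
finger_force: 30.0
```

```bash
python3 -c "
from g import *
st_()"
```

```text
24.23 [ 0.6675 -0.0022  0.4234] F [-0.2 -0.5 -4.2] Ttool [-0.11  0.01 -0.11] w 9.8 30.0 q [-0.09  0.35  1.02  0.    1.77  0.12]
```

Still free at 12 mm above seat. Lower further in small steps.

Emit:
{"fn": "step_arm", "kwargs": {
  "commands": [
    [[0, 0, 4, 0, 0, 0, 0], [0, 0, 4, 0, 0, 0, 0], [0, 0, 3, 0, 0, 0, 0], [0, 0, 0, 0, 0, 0, 0], [0, 0, 0, 0, 0, 0, 0]]
  ]
}}

```text
time: 24.85
tool_pos: [0.6676, -0.0022, 0.4123]
ee_rot: [3.139, -0.002, 1.361]
wrist_force: [0.1, 0.2, -2.2]
width: 0.0096
finger_force: 30.0
```

```bash
python3 -c "
from g import *
st_()"
```

```text
24.85 [ 0.6676 -0.0022  0.4123] F [ 0.1  0.2 -2.2] Ttool [-0.3   0.07  0.05] w 9.6 30.0 q [-0.09  0.35  1.04  0.    1.75  0.12]
```

Emit:
{"fn": "step_arm", "kwargs": {
  "commands": [
    [[0, 0, 1, 0, 0, 0, 0], [0, 0, 1, 0, 0, 0, 0], [0, 0, 0, 0, 0, 0, 0], [0, 0, 0, 0, 0, 0, 0]]
  ]
}}

```text
time: 25.35
tool_pos: [0.6674, -0.0022, 0.4118]
ee_rot: [3.137, -0.002, 1.361]
wrist_force: [-0.8, -1.1, 3.8]
width: 0.01
finger_force: 30.0
```

```bash
python3 k.py; ls pics | grep b2
```

```text
25.35 [ 0.6674 -0.0022  0.4118] F [-0.8 -1.1  3.8] Ttool [ 0.   -0.07  0.12] w 10.0 30.0 q [-0.09  0.35  1.04  0.    1.74  0.12]
shift mm (tool axes) [  1.2 -99.  -40.6] then turn [ 0.004 -0.002 -0.001]
shift mm (tool axes) [  1.4   0.  -40.2] then turn [ 0.004 -0.002 -0.001]
stand-frame TCP [ 39.2  -1.3 411.8]
rack_rail [ 0.6692 -0.005   0.1627] [0.0011 0.0011] [0.59, 0.63] stand [ 41.5  -3.6 162.7]
rack_grip [ 0.6709 -0.007   0.2263] [0.0018 0.0018] [0.97, 0.61] stand [ 43.6  -5.2 226.3]
hook_right [ 0.6546 -0.0743  0.1696] [0.0069 0.0069] [0.51, 0.54] stand [ 41.5 -74.5 169.6]
b236.png
b259.png
```

View pics/b259.png

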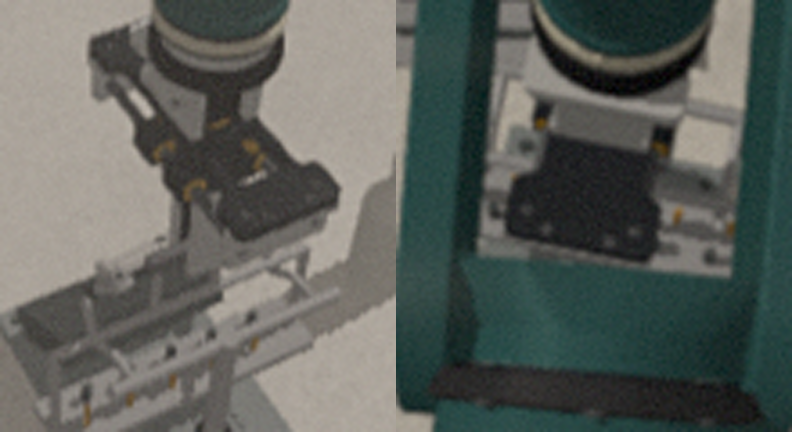

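Emit:
{"fn": "step_arm", "kwargs": {
  "commands": [
    [[0, 0, -0.8, 0, 0, 0, 0], [0, 0, 0, 0, 0, 0, 12], [0, 0, 0, 0, 0, 0, 16], [0, 0, 0, 0, 0, 0, 24], [0, 0, 0, 0, 0, 0, 34], [0, 0, 0, 0, 0, 0, 40], [0, 0, 0, 0, 0, 0, 40], [0, 0, 0, 0, 0, 0, 40]]
  ]
}}

```text
time: 26.95
tool_pos: [0.6675, -0.0022, 0.4111]
ee_rot: [3.14, -0.002, 1.361]
wrist_force: [0.1, 0.1, 0.1]
width: 0.0398
finger_force: 0.0
```

```bash
python3 k.py
```

```text
26.95 [ 0.6675 -0.0022  0.4111] F [0.1 0.1 0.1] Ttool [-0.08 -0.03  0.06] w 39.8 0.0 q [-0.09  0.35  1.04  0.    1.74  0.12]
shift mm (tool axes) [  1.2 -99.2 -41.1] then turn [ 0.002 -0.002 -0.001]
shift mm (tool axes) [  1.3  -0.2 -40.9] then turn [ 0.002 -0.002 -0.001]
stand-frame TCP [ 39.3  -1.2 411.1]
rack_rail [ 0.6692 -0.0454  0.1882] [0.0249 0.0249] [0.85, 0.52] stand [ 49.9 -43.2 188.2]
hook_left [0.6761 0.0658 0.1834] [0.0018 0.0018] [0.59, 0.42] stand [ 33.6  67.1 183.4]
hook_right [ 0.6561 -0.0711  0.1645] [0.0027 0.0027] [0.47, 0.63] stand [ 42.3 -71.  164.5]
```

Free of contact; raise straight up and away, then check.

Emit:
{"fn": "step_arm", "kwargs": {
  "commands": [
    [[0, 0, -15, 0, 0, 0, 40], [0, 0, -30, 0, 0, 0, 40], [0, 0, -40, 0, 0, 0, 40], [0, -50, -20, 0, 0, 0, 40], [0, -55, 0, 0, 0, 0, 40], [0, -55, 0, 0, 0, 0, 40], [0, -55, 0, 0, 0, 0, 40], [0, -40, 0, 0, 0, 0, 40], [0, 0, 0, 0, 0, 0, 40], [0, 0, 0, 0, 0, 0, 40], [0, 0, 0, 0, 0, 0, 40]]
  ]
}}

```text
time: 28.92
tool_pos: [0.4188, 0.0504, 0.5154]
ee_rot: [3.14, -0.002, 1.361]
wrist_force: [0.8, 0.2, -0.4]
width: 0.0403
finger_force: 0.0
```

```bash
python3 k.py; python3 - <<'E'
from g import *
s=eyes.snapshot("scene");t=eyes.snapshot("top")
O2=O+Rs@[0,.0025,0]
for n,p in(("s",s),("t",t)):
    for q,l in(("rack_grip",[39,0,227.5]),("rack_rail",[39,0,172.5]),("rack",[39,0,77.5]),("lever_tip",None)):
        X=O2+Rs@np.array(l)/1e3 if l else O2+Rs@[-.06,.06,.07]+a*.018
        print(n,q,[(np.round(v["xy"],1).tolist(),round(v["confidence"],2)) for v in models.tip_of(p,q)[:1]],"pred",proj(p,X)[0].round(1))
for q in("bottle","jaw","puck"):
    u=[models.tip_of(p,q) for p in(s,t)]
    if all(u): print(q,tri([s,t],[v[0]["xy"] for v in u])[0].round(3))
E
```

```text
28.93 [0.4188 0.0504 0.5154] F [ 0.8  0.2 -0.4] Ttool [-0.04  0.04 -0.01] w 40.3 0.0 q [-0.02 -0.19  1.42  0.    1.91  0.2 ]
shift mm (tool axes) [  1.3 154.8  63.6] then turn [ 0.001 -0.002 -0.002]
shift mm (tool axes) [  1.5 253.8  63.8] then turn [ 0.001 -0.002 -0.002]
stand-frame TCP [-214.9   -1.1  515.4]
rack_rail [ 6.69e-01 -4.00e-04  1.53e-01] [0.0016 0.0016] [0.78, 0.72] stand [ 40.4   0.9 153. ]
rack_grip [ 0.6717 -0.009   0.2352] [0.0007 0.0007] [0.77, 0.74] stand [ 44.8  -7.1 235.2]
hook_left [0.6853 0.0672 0.1677] [0.0006 0.0006] [0.62, 0.56] stand [ 42.3  70.3 167.7]
bar_mid [ 0.7141 -0.0154  0.1904] [0.0014 0.0014] [0.7, 0.75] stand [ 87.6  -4.5 190.4]
s rack_grip [([278.4, 198.0], 0.81)] pred [278.7 198.4]
s rack_rail [] pred [277.1 212.4]
s rack [([274.1, 238.7], 0.96)] pred [274.7 233.9]
s lever_tip [] pred [273.3 196.2]
t rack_grip [([261.2, 132.9], 0.63)] pred [256.4 136.2]
t rack_rail [([257.2, 146.1], 0.7)] pred [255.5 144.9]
t rack [([258.4, 155.7], 0.56)] pred [254.3 157.5]
t lever_tip [([286.2, 150.0], 0.62)] pred [218.9 196.9]
bottle [ 0.672  0.239 -0.006]
jaw [ 0.657 -0.278 -0.006]
puck [ 0.425 -0.292  0.07 ]
```

Everything sits where it was predicted, so I am handing the job in.

```bash
python3 -c "
from bench import robot
print(robot.close_job())"
```

```text
the job is handed in; nothing more can be done
None
```

The job is handed in at about 30 s of the 72 s. The bolt was screwed in to its stop, then the lever was folded fully closed. The rack hangs upright on both hooks, and the bottle, jaw model and round box still measure within about a centimetre of where they started.

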